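# Gauge the turned cup blanks

## Task

One of the three turned cup blanks is the right size: its rim passes between the gauge's upper (go) walls but stops on the narrower no-go step below. Pick that blank by its stick, lower it upright into the slot gauge until its rim stops on the no-go step, then lift it out and leave it standing upright inside the rimmed accepted tray on the same board. Leave the other two blanks standing where they are.

Things in the scene. Friction and masses are not known exactly. Their poses are not given: they have to be found in the camera images.
- gauge: Fixed board 150 x 300 mm (x, y), yaw varies; origin mid-underside, at bench height. Steel slot along its x, 140 long, centre x 0, y -75; heights above bench: lead-in 73 wide at the top (54), go walls 57 apart (46 down to 26), no-go step at 26 (40 gap), board 10. Tray with low wooden rim: centre x 0, y +75, 114 x 114 inside, floor at 10, rim top at 18. All in mm.
- good_center (a point): Right-sized blank: bare wood cup, mouth down, round stick on top. Rim 50 mm in diameter (under the go gap, over the no-go gap), 15 mm high, tapering up to the stick: 22 mm in diameter, from 34 to 90 mm above the underside; grip it there. Point on the axis, half-way up, 45 mm above the underside; z up. 55 to 110 g.
- small_center (a point): The undersized blank, same shape and stick and 90 mm tall, rim diameter 34 mm (it would fall through the no-go gap too). Point on the axis, 45 mm above the underside. Leave it alone.
- large_center (a point): The oversized blank, same shape and stick and 90 mm tall, rim diameter 66 mm (it would not pass the go walls). Point on the axis, 45 mm above the underside. Leave it alone.
Mind the look-alikes: they are no part of the job. Leave any grey look-alike of the part that bears small_center alone. Leave any black or turquoise look-alike of the part that bears good_center alone.

How it is judged:
By the outcome, as a careful person would: the job done as asked, in the order asked, and still so for the second after the job is handed in, with the robot touching nothing.
It also fails if it takes over 43 s, if anything falls off the work surface, if the arm or the gripper's body presses on something with over 40 N, if the wrist force passes 120 N, or if a joint passes its speed limit or range.

## Robot

A 7-joint arm with a two-finger parallel gripper is mounted at the origin on the work surface. World frame = base frame: x ahead of the robot, y to its left, z up, the work surface at z = 0. Lengths are in m, angles in rad, forces in N, time in s.
With the tool pointing down it reaches from about 0.425 to 0.875 m from the base axis. Payload 4.7 kg.
Tool frame: the origin (TCP) lies midway between the tips of the shut fingers; the grasp point (between the pads) lies 19 mm behind it; z points along the fingers, y is the line along which they close (so a half turn about z gives the same grasp; the last joint's range is limited). The gripper opens to 87 mm and grips with 3 to 60 N. Pads are 19 mm wide; open, the fingers measure 117 mm over their backs; the gripper's body (75 mm by 190 mm) begins 51 mm behind the grasp point.
Start: joints at [1.186, 0.321, -0.07, 1.45, 0.023, 1.371, -0.057], TCP at [0.252, -0.599, 0.188] pointing down, gripper open.
Joint ranges: [-2.86, 2.86], [-0.3, 2.09], [-1.38, 1.24], [0.06, 2.45], [-1.56, 4.7], [0.09, 2.05], [-2.69, 2.69]. Speed limits (rad/s): [2.57, 2.57, 3.14, 3.14, 3.14, 3.14, 3.14].

## Interface

Orientations are given as a unit quaternion [x, y, z, w].
In Python, from station import bot gives the robot as it stands. The module is installed in compiled form; this text tells all that it offers.
- The arm moves only by the shell command python3 -m inch 'ROWS' [FORCE]. ROWS is JSON, a list of rows, each a list of 7 numbers: the shift along the tool's x, y, z normalised to -1 to 1, where 1 is 0.03 m, then the turn, a rotation vector about the tool's x, y, z normalised to -1 to 1, where 1 is 4 degrees, then the gripper command: -1 is shut, 1 is fully open, values between are in proportion. A call has 1 to 20 rows; each row shifts and turns the commanded pose from where the row before left it, along the tool's axes as they then stand; what a row does not reach is not made up. A row lasts 1/10 s, in which the tool goes at most 50 mm and 8.59 degrees, less where a joint would pass 70% of its speed; a pose out of reach is approached as far as the arm can. A call with a number of a shift or a turn outside -1 to 1 is refused whole. A call with a gripper value outside its range is refused whole. The fingers move at their own pace and stop on an object; FORCE is the grip in N (left out, the last holds). Time passes only in rows, so rows that do not move let the fingers close. It gives the time, the measured TCP pose, the force, the opening and the grip force at its end, in the units of the state.
- bot.state(): the state, without advancing time (a new reading comes with each control period).
- bot.read_camera(name): name is "side" or "top" or "wrist"; returns the picture (384x512x3 uint8, blue, green, red); there is no depth.
- bot.get_calibration(name): a dict with "mtx" (3x3 intrinsics, pixels), "world_to_cam" (4x4, takes a point from world to camera coordinates). Camera axes: x right, y up, looking along -z (the intrinsics and any distortion apply to the point x, -y, -z); pixel columns grow to the right and rows downward; lengths in m; the calibration is good to about 2 mm. A picture is of the moment at which its call begins: read the wrist's pose just before it. get_calibration takes no time and is no camera call; for the wrist camera it gives the pose at the moment of the call.
- bot.hand_in(): hands the job in; it is judged then, once.
The state is a dict: "time_s": time; "qpos": joint angles; "joint_vel": joint speeds; "joint_efforts": joint torques, N m; "position": TCP position; "tcp_rot": TCP orientation; "wrist_force": force on the tool from outside, world axes, zero at the start; "moment": the same for the moment, N m; "gripper_width": finger opening in m; "grasp_force": force on a finger pad.
Only numpy, scipy, OpenCV 4.12 (cv2) and the standard library are available. Lean on these libraries where they do the work, as an engineer would, in place of code of your own. Each camera call takes 0.05 s, during which the arm holds its last target. There are 200 camera calls.

## Working session

There is one attempt and no reset: what is moved stays moved. The work goes in short steps, Python scripts to look and compute and a shell command to move; the robot and the scene stay as the last step left them, time stands still between calls to the robot, and variables do not carry over. Pictures are saved under pics/ and viewed, at most 10 in all, crops included, and the job is handed in when it is done.

```bash
mkdir -p pics
python3 - <<'E'
from station import bot
import cv2,numpy as np
s=bot.state();print(s['time_s'],s['position'],s['tcp_rot'],s['gripper_width'])
for n in ['top','side']:
    im=bot.read_camera(n);cv2.imwrite(f'pics/{n}0.png',im);c=bot.get_calibration(n);print(n,c)
E
```

```text
0.0 [ 0.25212088 -0.59843263  0.1870605 ] [ 9.80179480e-01  1.98109199e-01 -2.35729722e-04 -9.35931504e-04] 0.08714258058836086
top {'mtx': array([[430.14505039,   0.        , 253.63993486],
       [  0.        , 430.14505039, 193.17804327],
       [  0.        ,   0.        ,   1.        ]]), 'world_to_cam': array([[ 0.03195413, -0.99948653, -0.00236702,  0.04091571],
       [ 0.97615274,  0.03069919,  0.2149032 , -0.48099818],
       [-0.21472019, -0.00917762,  0.97663249, -0.72294058],
       [ 0.        ,  0.        ,  0.        ,  1.        ]])}
side {'mtx': array([[497.29148636,   0.        , 261.15072838],
       [  0.        , 497.29148636, 191.58260286],
       [  0.        ,   0.        ,   1.        ]]), 'world_to_cam': array([[ 0.98508706, -0.1715878 , -0.0126932 , -0.48010316],
       [ 0.10998864,  0.57127794,  0.81335356, -0.14237331],
       [-0.13231021, -0.80262017,  0.58163121, -0.84352907],
       [ 0.        ,  0.        ,  0.        ,  1.        ]])}
```

View pics/top0.png

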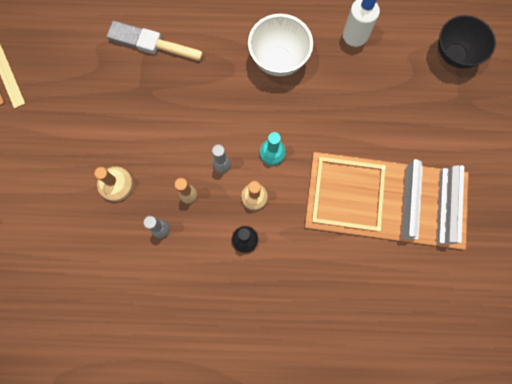

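View pics/side0.png

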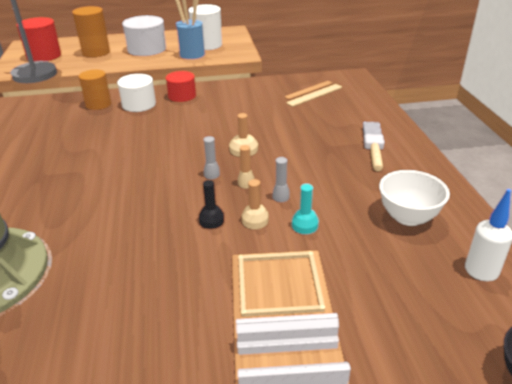

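The top view shows the following:
- **Bare wood blanks:** rims at (115,183), (187,192) and (255,197), which look like large, small and mid-sized.
- **Look-alikes:** turquoise (273,150), black (245,239), grey (221,160) and (157,228).
- **Board:** spans (308-468, 155-245), with the tray on the left and the steel slot on the right.

My choice is the mid-sized bare wood blank at (255,197). Next I'll measure it and take one close crop.

```bash
cat > h.py <<'E'
from station import bot
import cv2,numpy as np
def ray(n,u,v,c=None):
    c=c or bot.get_calibration(n);R=c['world_to_cam'][:3,:3];t=c['world_to_cam'][:3,3]
    d=np.linalg.inv(c['mtx'])@[u,v,1];return -R.T@t,R.T@(d*[1,-1,-1])
def plane(n,u,v,z,c=None):
    o,d=ray(n,u,v,c);return o+d*(z-o[2])/d[2]
def proj(n,p,c=None):
    c=c or bot.get_calibration(n);q=c['world_to_cam']@np.r_[p,1];q=c['mtx']@(q[:3]*[1,-1,-1]);return q[:2]/q[2]
def tri(a,b):
    (o,d),(p,e)=ray(*a),ray(*b);s=np.linalg.lstsq(np.c_[d,-e],p-o,rcond=None)[0]
    return (o+d*s[0]+p+e*s[1])/2,np.linalg.norm(o+d*s[0]-p-e*s[1])
E
python3 - <<'E'
from h import *
im=cv2.imread('pics/top0.png');hsv=cv2.cvtColor(im,cv2.COLOR_BGR2HSV)
for x,y in [(260,203),(254,186),(187,192),(330,235),(415,200),(108,195),(350,190),(290,200)]: print((x,y),hsv[y,x])
# bare-wood cups: pale
m=cv2.inRange(hsv,(14,60,140),(30,170,255));m[:,300:]=0;m[:120]=0
for c in cv2.findContours(m,0,2)[0]:
    if cv2.contourArea(c)>40: 
        (u,v),r=cv2.minEnclosingCircle(c);print('cup',u,v,r,cv2.boundingRect(c),plane('top',u,v,.008))
o=cv2.inRange(hsv,(5,120,150),(25,255,255));g=cv2.inRange(hsv,(0,0,110),(180,60,255));
b=cv2.bitwise_or(o,g);b[:,:295]=0;b[:140]=0
b=cv2.morphologyEx(b,cv2.MORPH_CLOSE,np.ones((9,9)))
c=max(cv2.findContours(b,0,2)[0],key=cv2.contourArea);print('board',cv2.minAreaRect(c));
q=cv2.approxPolyDP(cv2.convexHull(c),6,True)[:,0];print([ (tuple(p),plane('top',*p,.01)[:2].round(4)) for p in q])
g[:,:295]=0;g[:140]=0
for c in cv2.findContours(g,0,2)[0]:
    if cv2.contourArea(c)>60: print('steel',cv2.boxPoints(cv2.minAreaRect(c)).round(0).tolist())
a=cv2.resize(im[140:260,80:300],None,fx=3,fy=3,interpolation=2);d=cv2.resize(im[145:255,300:480],None,fx=3,fy=3,interpolation=2)
w=np.zeros((360,660,3),np.uint8);w[:]=a
s=np.zeros((330,660,3),np.uint8);s[:,:540]=d
cv2.imwrite('pics/crop1.png',cv2.resize(np.vstack([w,s]),None,fx=.85,fy=.85))
E
```

```text
(260, 203) [ 17 107 213]
(254, 186) [ 16 130 244]
(187, 192) [ 13 131 107]
(330, 235) [ 11 132 149]
(415, 200) [ 15   4 241]
(108, 195) [ 18 104 223]
(350, 190) [ 14 139 231]
(290, 200) [ 10 132 160]
cup 187.3478240966797 192.9130401611328 8.900407791137695 (179, 185, 18, 17) [0.48574887 0.18305804 0.008     ]
cup 254.20022583007812 195.4824981689453 13.660935401916504 (241, 182, 27, 28) [0.4847482  0.05534716 0.008     ]
cup 180.28787231445312 183.43939208984375 5.30620813369751 (175, 179, 11, 10) [0.5039046  0.19781045 0.008     ]
cup 100.0 172.3333282470703 5.270558834075928 (95, 168, 11, 10) [0.52106294 0.35428308 0.008     ]
cup 114.16049194335938 182.9197540283203 18.205923080444336 (97, 166, 36, 35) [0.50094487 0.32480419 0.008     ]
board ((403.0, 253.5), (227.0, 216.0), 90.0)
[((np.int32(511), np.int32(140)), array([ 0.6109, -0.4426])), ((np.int32(505), np.int32(345)), array([ 0.2287, -0.3953])), ((np.int32(486), np.int32(367)), array([ 0.191 , -0.3588])), ((np.int32(295), np.int32(363)), array([ 0.1868, -0.0256])), ((np.int32(295), np.int32(140)), array([ 0.5978, -0.0209]))]
steel [[436.0, 243.0], [440.0, 164.0], [464.0, 165.0], [461.0, 244.0]]
steel [[401.0, 238.0], [406.0, 158.0], [423.0, 159.0], [418.0, 239.0]]
```

View pics/crop1.png

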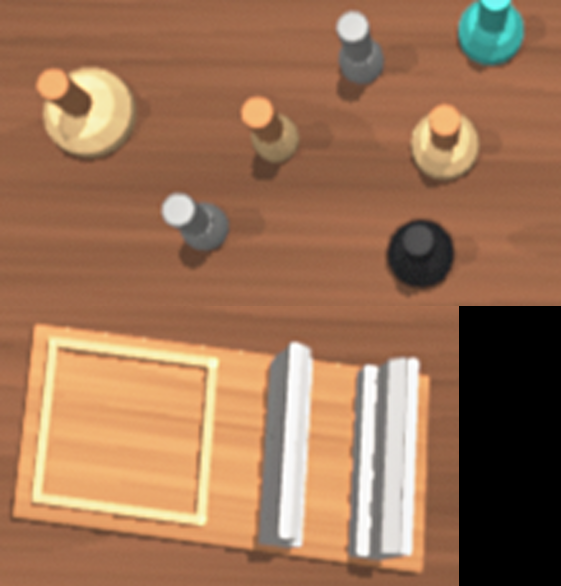

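The crop confirms the mid-sized bare wood blank at (254,196), rim about 27 px or 50 mm. The other bare wood blanks are clearly smaller, at (187,193), and larger, at (114,183). The board corners and tray rim are also clear.

Run:
```python
from h import *
f=lambda x,y,z,lo:plane('top',x/2.55+(300 if lo else 80),(y-306)/2.55+145 if lo else y/2.55+140,z)[:2]
print('good',f(445,145,.008,0),f(445,119,.09,0))
print('tri',tri(('top',254.5,186.5),('side',254,183)))
P=np.array([f(*p,.01,1) for p in [(35,324),(13,518),(422,572),(430,375)]]);print('board',P.round(4),P.mean(0),np.linalg.norm(P-np.roll(P,-1,0),axis=1))
T=np.array([f(*p,.018,1) for p in [(57,349),(40,497),(198,518),(211,366)]]);print('tray',T.round(4),T.mean(0),np.linalg.norm(T-np.roll(T,-1,0),axis=1))
y=np.degrees(np.arctan2(*(P[0]+P[1]-P[2]-P[3])[::-1]));print('board +y dir deg',y)
ey=np.array([np.cos(np.radians(y)),np.sin(np.radians(y))]);c=P.mean(0);print('slot',c-.075*ey,'tray',c+.075*ey)
p=bot.state()['position'];
R=np.array([[.9215,.3884],[.3884,-.9215]])
print('tool-xy move to good',R@(f(445,119,.09,0)-p[:2])*1000)
```

```text
good [0.48207991 0.05467277] [0.48267899 0.0546595 ]
tri (array([0.48399482, 0.05470454, 0.08989003]), np.float64(0.001939404387459485))
board [[ 0.5742 -0.0576]
 [ 0.4249 -0.0417]
 [ 0.3949 -0.3381]
 [ 0.5433 -0.3551]] [ 0.48433505 -0.1981224 ] [0.15013909 0.29791887 0.14933425 0.29909687]
tray [[ 0.5525 -0.073 ]
 [ 0.4398 -0.0604]
 [ 0.428  -0.1749]
 [ 0.5428 -0.1881]] [ 0.49079826 -0.12409939] [0.11337602 0.11513508 0.11555531 0.11542601]
board +y dir deg 84.14169571336606
slot [ 0.4766799 -0.2727307] tray [ 0.49199019 -0.1235141 ]
tool-xy move to good [ 466.11784207 -512.35397729]
```

```bash
python3 -m inch '[[0.4,-0.43,0,0,0,0,1],[0.78,-0.85,0,0,0,0,1],[0.78,-0.85,0,0,0,0,1],[0.78,-0.85,0,0,0,0,1],[0.78,-0.85,0,0,0,0,1],[0.78,-0.85,0,0,0,0,1],[0.78,-0.85,0,0,0,0,1],[0.78,-0.85,0,0,0,0,1],[0.78,-0.85,0,0,0,0,1],[0.78,-0.85,0,0,0,0,1],[0.78,-0.85,0,0,0,0,1],[0.78,-0.85,0,0,0,0,1],[0.78,-0.85,0,0,0,0,1],[0.78,-0.85,0,0,0,0,1],[0.78,-0.85,0,0,0,0,1],[0.78,-0.85,0,0,0,0,1],[0.78,-0.85,0,0,0,0,1],[0.78,-0.85,0,0,0,0,1],[0.7,-0.85,0,0,0,0,1],[0.35,-0.38,0,0,0,0,1]]' 15
python3 - <<'E'
from h import *
c=bot.get_calibration('wrist');im=bot.read_camera('wrist');cv2.imwrite('pics/w1.png',im);print(c)
s=bot.state();p=s['position'];print(p,s['tcp_rot'],s['wrist_force'],s['qpos'])
print('proj good top/base',proj('wrist',[.483,.0547,.09],c),proj('wrist',[.483,.0547,.0],c))
E
```

```text
time_s: 2.1
position: [0.4715, 0.0214, 0.188]
tcp_rot: [0.98, 0.2, 0.0, -0.0]
wrist_force: [0.5, 0.9, 0.3]
gripper_width: 0.0868
grasp_force: 0.0
{'mtx': array([[284.40231301,   0.        , 258.35071088],
       [  0.        , 284.40231301, 193.9521475 ],
       [  0.        ,   0.        ,   1.        ]]), 'world_to_cam': array([[ 0.39247992, -0.91975941, -0.00146479, -0.16423741],
       [ 0.89187876,  0.38097088, -0.24374879, -0.39880929],
       [ 0.22474828,  0.09436008,  0.9698373 , -0.49680393],
       [ 0.        ,  0.        ,  0.        ,  1.        ]])}
[0.47199116 0.02293153 0.18809191] [ 9.79567843e-01  2.01111155e-01  5.00658628e-04 -9.45612144e-04] [0.89524656 2.50481462 0.05462033] [ 0.62953785 -0.04264578 -0.70517171  1.85145226 -0.03058171  1.32198166
 -1.23348524]
proj good top/base [234.20635337 164.27211896] [239.80542299 154.74845045]
```

View pics/w1.png

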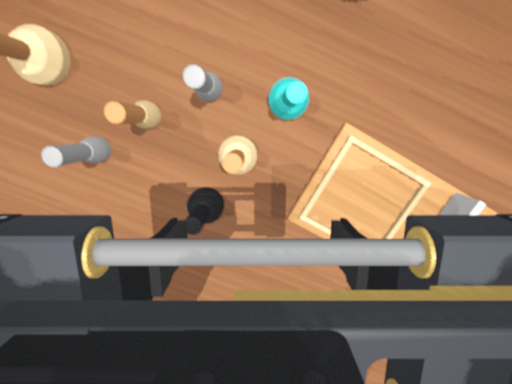

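The wrist view shows the target's stick top at (233,162), which matches its projection. The black look-alike at (205,205) is clear of the fingers' path. Now I'll correct xy.

```bash
python3 -m inch '[[0.37,-0.42,0,0,0,0,1],[0.37,-0.42,0,0,0,0,1],[0,0,0.5,0,0,0,1],[0,0,0.5,0,0,0,1],[0,0,0,0,0,0,1]]'
python3 - <<'E'
from h import *
from scipy.spatial.transform import Rotation as R
s=bot.state();r=R.from_quat(s['tcp_rot']);print(s['position'],r.as_matrix().round(3),r.inv().apply(np.array([.483,.0547,.051])-s['position'])*1000/30)
E
```

```text
time_s: 2.65
position: [0.4801, 0.0486, 0.156]
tcp_rot: [0.98, 0.198, -0.002, -0.0]
wrist_force: [-0.2, -0.4, -0.4]
gripper_width: 0.0872
grasp_force: 0.0
[0.48013455 0.04855286 0.15602735] [[ 0.922  0.388 -0.004]
 [ 0.388 -0.922 -0.   ]
 [-0.004 -0.001 -1.   ]] [ 0.18214217 -0.14668213  3.50039989]
```

```bash
python3 -m inch '[[0.18,-0.15,0.5,0,0,0,1],[0,0,0.75,0,0,0,1],[0,0,0.75,0,0,0,1],[0,0,0.75,0,0,0,1],[0,0,0.5,0,0,0,1],[0,0,0.25,0,0,0,1],[0,0,0,0,0,0,1],[0,0,0,0,0,0,-1],[0,0,0,0,0,0,-1],[0,0,0,0,0,0,-1],[0,0,0,0,0,0,-1],[0,0,0,0,0,0,-1],[0,0,0,0,0,0,-1],[0,0,0,0,0,0,-1]]' 25
```

```text
time_s: 4.05
position: [0.4853, 0.0558, 0.0532]
tcp_rot: [0.98, 0.198, 0.0, 0.0]
wrist_force: [0.8, -0.9, -0.8]
gripper_width: 0.0393
grasp_force: 0.0
```

```bash
python3 -m inch '[[0,0,0,0,0,0,-1],[0,0,0,0,0,0,-1],[0,0,0,0,0,0,-1],[0,0,0,0,0,0,-1],[0,0,0,0,0,0,-1]]' 25
```

```text
time_s: 4.55
position: [0.4852, 0.0559, 0.0531]
tcp_rot: [0.98, 0.198, -0.0, 0.0]
wrist_force: [-0.0, 0.2, -1.5]
gripper_width: 0.0197
grasp_force: 25.0
```

```bash
python3 -m inch '[[0,0,-0.2,0,0,0,-1],[0,0,-0.4,0,0,0,-1],[0,0,-0.6,0,0,0,-1],[0,0,-0.75,0,0,0,-1],[0,0,-0.75,0,0,0,-1],[0,0,-0.5,0,0,0,-1],[0,0,-0.3,0,0,0,-1],[0,0,0,0,0,0,-1],[0,0,0,0,0,0,-1]]'
python3 - <<'E'
from h import *
from scipy.spatial.transform import Rotation as R
im=bot.read_camera('side');s=bot.state();p=s['position'];q=proj('side',p-[0,0,.03]);print(q,s['grasp_force'])
a=im[100:384,130:430];cv2.imwrite('pics/s1.png',cv2.resize(a,None,fx=2,fy=2,interpolation=2))
r=R.from_quat(s['tcp_rot']);print(p,r.inv().apply(np.array([.4767,-.2727,p[2]])-p)*1000/30)
E
```

```text
time_s: 5.45
position: [0.4849, 0.0557, 0.1578]
tcp_rot: [0.98, 0.198, -0.0, 0.0]
wrist_force: [-0.1, 0.7, -1.6]
gripper_width: 0.0196
grasp_force: 25.0
[253.29504971 165.33077305] 24.99903827905655
[0.48462926 0.05568819 0.15739675] [-4.49442921e+00  9.98453073e+00  2.03360210e-03]
```

View pics/s1.png

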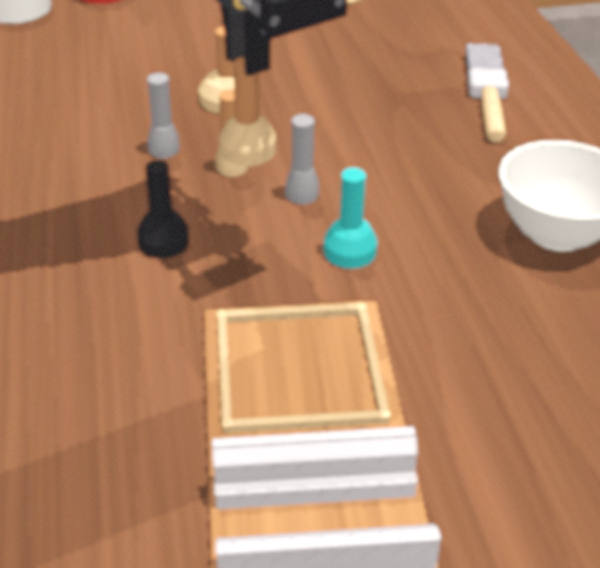

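The blank is held upright and lifted. It appears near (245,140) in this crop, and the others are still standing. Next I'll carry it over the slot.

```bash
python3 -m inch '[[-0.19,0.41,0,0,0,0,-1],[-0.37,0.83,0,0,0,0,-1],[-0.37,0.83,0,0,0,0,-1],[-0.37,0.83,0,0,0,0,-1],[-0.37,0.83,0,0,0,0,-1],[-0.37,0.83,0,0,0,0,-1],[-0.37,0.83,0,0,0,0,-1],[-0.37,0.83,0,0,0,0,-1],[-0.37,0.83,0,0,0,0,-1],[-0.37,0.83,0,0,0,0,-1],[-0.37,0.83,0,0,0,0,-1],[-0.37,0.83,0,0,0,0,-1],[-0.19,0.41,0,0,0,0,-1],[0,0,0,0,0,0,-1],[0,0,0,0,0,0,-1]]'
python3 - <<'E'
from h import *
s=bot.state();p=s['position'];print(p,s['tcp_rot'])
t=bot.read_camera('top');im=bot.read_camera('side')
q=proj('side',p-[0,0,.053]);k=proj('top',p-[0,0,.053]);print(q,k)
x0,y0=int(q[0])-90,int(q[1])-60;print(x0,y0)
a=cv2.resize(im[y0:y0+180,x0:x0+190],(400,379),interpolation=2)
b=cv2.resize(t[140:270,300:490],None,fx=2.1,fy=2.1,interpolation=2);b=cv2.copyMakeBorder(b,0,379-b.shape[0],0,400-b.shape[1],0)
cv2.imwrite('pics/g1.png',np.hstack([a,b]))
E
```

```text
time_s: 7.0
position: [0.4782, -0.2695, 0.1576]
tcp_rot: [0.98, 0.199, -0.0, -0.001]
wrist_force: [0.6, 0.7, -0.1]
gripper_width: 0.0198
grasp_force: 25.0
[ 0.4782408  -0.26945863  0.15756986] [ 9.80078322e-01  1.98609102e-01 -1.80946410e-04 -9.34948121e-04]
[289.51261665 316.8752136 ] [447.68669109 193.15530338]
199 256
```

View pics/g1.png

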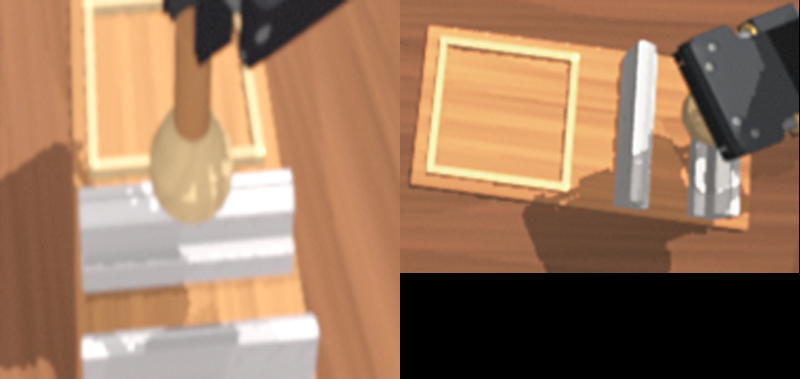

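The wrist has blocked part of the top view. The side view shows the rim bottom at about (190,222) in the crop and the near wall's upper inner edge from (85,336) to (312,317). I'll check the alignment across the slot from these.

Run:
```python
from h import *
f=lambda x,y,z:plane('side',199+x*.475,256+y*.475,z)[:2]
ey=np.array([np.cos(np.radians(84.14)),np.sin(np.radians(84.14))]);c=np.array([.4767,-.2727])
for n,x,y,z in [('near inner top L',85,336,.054),('R',312,317,.054),('far outer top L',82,188,.054),('R',292,171,.054),('step front far L',84,292,.026),('R',294,265,.026)]:
    print(n,(f(x,y,z)-c)@ey*1000)
th=np.linspace(0,6.28,60);s=bot.state();p=s['position']
P=np.array([proj('side',p+[.025*np.cos(a),.025*np.sin(a),-.0531]) for a in th]);P=(P-[199,256])/.475
print('rim pred: bottom',P[:,1].max(),'lr',P[:,0].min(),P[:,0].max())
d=np.array([(proj('side',p+[0,.001*k,-.0531])[1]-256)/.475 for k in(0,10)]);print('px per mm y',(d[1]-d[0])/10)
print('now off centre',(p[:2]-c)@ey*1000,p)
```

```text
near inner top L -94.02552580467827
R -92.6615054625923
far outer top L 4.004528887678022
R 6.326052289954778
step front far L -49.72370237930231
R -41.66694393842315
rim pred: bottom 160.74300380339093 lr 149.4685361083967 232.6890253699151
px per mm y -1.26793894394346
now off centre 3.9032037138689 [ 0.47862246 -0.2689736   0.15803085]
```

The crop was cut off at the image's lower edge, so its vertical scale is 128/379. I'll redo the numbers with that.

Run:
```python
from h import *
k=128/379
f=lambda x,y,z:plane('side',199+x*.475,256+y*k,z)[:2]
ey=np.array([np.cos(np.radians(84.14)),np.sin(np.radians(84.14))]);c=np.array([.4767,-.2727])
for n,x,y,z in [('near inner top L',85,336,.054),('R',312,317,.054),('far outer top L',82,188,.054),('R',292,171,.054),('step front far L',84,268,.026),('R',294,240,.026)]:
    print(n,(f(x,y,z)-c)@ey*1000)
th=np.linspace(0,6.28,60);s=bot.state();p=s['position']
P=np.array([proj('side',p+[.025*np.cos(a),.025*np.sin(a),-.0531]) for a in th])
print('rim pred: bottom',(P[:,1].max()-256)/k,'lr',(P[:,0].min()-199)/.475,(P[:,0].max()-199)/.475)
```

```text
near inner top L -32.720479887903444
R -34.192627854636136
far outer top L 47.092269497321595
R 45.97373794841917
step front far L 23.279725489479453
R 28.02004854707285
rim pred: bottom 226.07624421644886 lr 149.4685361083967 232.6890253699151
```

```bash
python3 -m inch '[[-0.055,0.105,0.3,0,0,0,-1],[0,0,0.4,0,0,0,-1],[0,0,0.4,0,0,0,-1],[0,0,0.3,0,0,0,-1],[0,0,0.2,0,0,0,-1],[0,0,0.2,0,0,0,-1],[0,0,0,0,0,0,-1]]'
python3 -m inch '[[0,0,0.15,0,0,0,-1],[0,0,0.12,0,0,0,-1],[0,0,0,0,0,0,-1]]'
```

```text
time_s: 7.8
position: [0.4773, -0.2744, 0.1032]
tcp_rot: [0.98, 0.198, -0.001, -0.001]
wrist_force: [-0.5, 0.4, -0.7]
gripper_width: 0.0198
grasp_force: 25.0
time_s: 8.1
position: [0.4776, -0.2746, 0.0956]
tcp_rot: [0.98, 0.198, -0.0, -0.0]
wrist_force: [-0.2, 0.0, -0.9]
gripper_width: 0.0196
grasp_force: 25.0
```

```bash
python3 -m inch '[[0,0,0.12,0,0,0,-1],[0,0,0.12,0,0,0,-1],[0,0,0.1,0,0,0,-1],[0,0,0.08,0,0,0,-1],[0,0,0,0,0,0,-1]]'
python3 -m inch '[[0,0,0.07,0,0,0,-1],[0,0,0,0,0,0,-1]]'
python3 -m inch '[[0,0,0.06,0,0,0,-1],[0,0,0,0,0,0,-1]]'
```

```text
time_s: 8.6
position: [0.4775, -0.2745, 0.0829]
tcp_rot: [0.98, 0.198, -0.0, -0.0]
wrist_force: [-0.4, -0.4, -1.6]
gripper_width: 0.0199
grasp_force: 25.0
time_s: 8.8
position: [0.4778, -0.2746, 0.0811]
tcp_rot: [0.98, 0.198, -0.0, -0.0]
wrist_force: [1.0, -0.5, -0.5]
gripper_width: 0.0194
grasp_force: 25.0
time_s: 9.0
position: [0.4778, -0.2746, 0.0794]
tcp_rot: [0.98, 0.198, -0.0, -0.0]
wrist_force: [0.3, -0.1, -1.9]
gripper_width: 0.0194
grasp_force: 25.0
```

```bash
python3 -m inch '[[0,0,0.06,0,0,0,-1],[0,0,0,0,0,0,-1]]'
python3 -m inch '[[0,0,0.05,0,0,0,-1],[0,0,0,0,0,0,-1]]'
```

```text
time_s: 9.2
position: [0.4789, -0.2744, 0.0789]
tcp_rot: [0.98, 0.198, 0.001, 0.0]
wrist_force: [-0.3, 0.8, 4.5]
gripper_width: 0.0194
grasp_force: 25.0
time_s: 9.4
position: [0.4799, -0.2743, 0.0787]
tcp_rot: [0.98, 0.198, 0.002, 0.001]
wrist_force: [-0.3, 2.8, 10.7]
gripper_width: 0.0198
grasp_force: 25.0
```

Contact came at TCP z 0.0788 with about 11 N upward. That puts the underside at 26 mm, so the rim is stopped on the no-go step. Now I'll lift it out and carry it to the tray.

```bash
python3 -m inch '[[0,0,-0.2,0,0,0,-1],[0,0,-0.3,0,0,0,-1],[0,0,-0.4,0,0,0,-1],[0,0,-0.5,0,0,0,-1],[0,0,-0.5,0,0,0,-1],[0,0,-0.4,0,0,0,-1],[0,0,-0.2,0,0,0,-1],[0,0,0,0,0,0,-1]]'
python3 -m inch '[[0.2,-0.4,0,0,0,0,-1],[0.36,-0.67,0,0,0,0,-1],[0.36,-0.67,0,0,0,0,-1],[0.36,-0.68,0,0,0,0,-1],[0.36,-0.68,0,0,0,0,-1],[0.36,-0.68,0,0,0,0,-1],[0.36,-0.68,0,0,0,0,-1],[0,0,0,0,0,0,-1],[0,0,0,0,0,0,-1]]'
```

```text
time_s: 10.2
position: [0.4785, -0.275, 0.1525]
tcp_rot: [0.98, 0.198, 0.001, 0.001]
wrist_force: [-0.4, 0.6, -1.4]
gripper_width: 0.0193
grasp_force: 25.0
time_s: 11.1
position: [0.4906, -0.123, 0.1507]
tcp_rot: [0.98, 0.199, -0.001, 0.0]
wrist_force: [-0.2, -1.4, -0.6]
gripper_width: 0.0196
grasp_force: 25.0
```

```bash
python3 -m inch '[[0,0,0.3,0,0,0,-1],[0,0,0.5,0,0,0,-1],[0,0,0.5,0,0,0,-1],[0,0,0.5,0,0,0,-1],[0,0,0.4,0,0,0,-1],[0,0,0.3,0,0,0,-1],[0,0,0.2,0,0,0,-1],[0,0,0,0,0,0,-1],[0,0,0,0,0,0,-1]]'
python3 -m inch '[[0,0,0.08,0,0,0,-1],[0,0,0,0,0,0,-1]]'
python3 -m inch '[[0,0,0.05,0,0,0,-1],[0,0,0,0,0,0,-1]]'
```

```text
time_s: 12.0
position: [0.4915, -0.1239, 0.0706]
tcp_rot: [0.98, 0.198, 0.0, 0.0]
wrist_force: [-0.6, -0.6, -1.0]
gripper_width: 0.0196
grasp_force: 25.0
time_s: 12.2
position: [0.4914, -0.124, 0.0681]
tcp_rot: [0.98, 0.198, 0.0, 0.0]
wrist_force: [-0.6, 0.7, -1.2]
gripper_width: 0.0195
grasp_force: 25.0
time_s: 12.4
position: [0.4911, -0.1239, 0.0663]
tcp_rot: [0.98, 0.198, -0.0, 0.0]
wrist_force: [-0.5, -0.1, -1.2]
gripper_width: 0.0196
grasp_force: 25.0
```

```bash
python3 -m inch '[[0,0,0.08,0,0,0,-1],[0,0,0,0,0,0,-1]]'
python3 -m inch '[[0,0,0.05,0,0,0,-1],[0,0,0,0,0,0,-1]]'
```

```text
time_s: 12.6
position: [0.4909, -0.1238, 0.0637]
tcp_rot: [0.98, 0.198, -0.0, -0.0]
wrist_force: [-0.2, -0.6, -1.3]
gripper_width: 0.0193
grasp_force: 25.0
time_s: 12.8
position: [0.4916, -0.1238, 0.0631]
tcp_rot: [0.98, 0.198, 0.0, 0.0]
wrist_force: [-0.9, -0.4, 4.2]
gripper_width: 0.02
grasp_force: 25.0
```

The blank has touched the tray floor (4 N), so I'll open the gripper, then rise.

```bash
python3 -m inch '[[0,0,0,0,0,0,0.2],[0,0,0,0,0,0,0.2],[0,0,0,0,0,0,0.2],[0,0,0,0,0,0,0.2],[0,0,0,0,0,0,0.2],[0,0,0,0,0,0,0.2],[0,0,0,0,0,0,0.2]]'
python3 -m inch '[[0,0,-0.2,0,0,0,0.2],[0,0,-0.4,0,0,0,0.2],[0,0,-0.6,0,0,0,0.2],[0,0,-0.7,0,0,0,0.2],[0,0,-0.7,0,0,0,0.2],[0,0,-0.7,0,0,0,0.2],[0,0,-0.7,0,0,0,0.2],[0,0,-0.4,0,0,0,0.2],[-0.6,0.6,0,0,0,0,0.2],[-0.6,0.6,0,0,0,0,0.2],[-0.6,0.6,0,0,0,0,0.2],[-0.6,0.6,0,0,0,0,0.2],[-0.6,0.6,0,0,0,0,0.2],[-0.6,0.6,0,0,0,0,0.2],[0,0,0,0,0,0,0.2],[0,0,0,0,0,0,0.2]]'
python3 - <<'E'
from h import *
a=bot.read_camera('top')[120:300,60:480];b=bot.read_camera('side')[90:384,130:430]
a=cv2.resize(a,(480,206));b=cv2.resize(b,(300,294));
w=np.zeros((294,780,3),np.uint8);w[:206,:480]=a;w[:,480:]=b
cv2.imwrite('pics/f1.png',w)
E
```

```text
time_s: 13.5
position: [0.4911, -0.1239, 0.0624]
tcp_rot: [0.98, 0.198, -0.0, 0.0]
wrist_force: [-0.0, -0.3, 0.9]
gripper_width: 0.0519
grasp_force: 0.0
time_s: 15.1
position: [0.4335, -0.2653, 0.1946]
tcp_rot: [0.98, 0.198, 0.0, -0.0]
wrist_force: [1.0, 1.7, 0.3]
gripper_width: 0.0521
grasp_force: 0.0
```

View pics/f1.png

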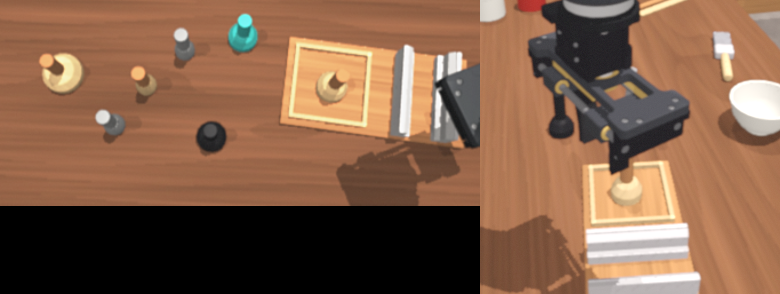

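The blank stands upright in the middle of the tray at (332,85), and all the others are where they were. The gripper is clear.

```bash
python3 -c "
from station import bot
print(bot.hand_in())"
```

```text
the job is handed in; nothing more can be done
None
```

The right-sized (50 mm rim) blank went into the slot gauge until it stopped on the no-go step, and now stands upright in the accepted tray; the other blanks were left where they stood, and the job was handed in after about 15 s of robot time.

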